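# Load the lime wedge cutter

## Robot

A 6-joint arm with a two-finger parallel gripper is mounted at the origin on the work surface; the furniture and walls round the work are solid. World frame = base frame: x ahead of the robot, y to its left, z up, the work surface at z = 0. Lengths are in mm, angles in degrees, forces in N, time in s.
With the tool pointing down it reaches from about 300 to 850 mm from the base axis. Payload 4.2 kg.
Tool frame: the origin (TCP) lies midway between the tips of the shut fingers; the grasp point (between the pads) lies pinch_z behind it (pinch_z is the distance from the TCP to the grasp point, in mm); z points along the fingers, y is the line along which they close (so a half turn about z gives the same grasp; the last joint's range is limited). The gripper opens to 91 mm and grips with 3 to 60 N. Pads are 32 mm wide; open, the fingers measure 118 mm over their backs; the gripper's body (76 mm by 178 mm) begins 60 mm behind the grasp point.
Start: joints at [-64.802, 18.312, 89.639, -0, 72.044, -1.146], TCP at [255.173, -515.296, 213.976] pointing down, gripper open.
Joint ranges: [-177.97, 177.97], [-48.28, 115.42], [12.27, 149.76], [-77.06, 257.06], [2.81, 150.46], [-146.56, 146.56]. Speed limits (degrees/s): [147.25, 147.25, 180, 180, 180, 180].

## Interface

Orientations are given as [roll, pitch, yaw] about the fixed x, y, z axes, in that order (R = Rz(yaw) Ry(pitch) Rx(roll)).
In Python, from workcell import state, grab_frame, job_done, masks_of, landmark_of, pinch_z gives the robot as it stands. The module is installed in compiled form; this text tells all that it offers.
- The arm moves only by the tool move_arm, never from a script. Its argument "plan" is a list of rows, each an object of numbers: "x", "y", "z": the shift along the tool's x, y, z in mm; "rx", "ry", "rz": the turn, a rotation vector about the tool's x, y, z in rad. A call has 1 to 10 rows; each row shifts and turns the commanded pose from where the row before left it, along the tool's axes as they then stand; what a row does not reach is not made up. A row lasts 1/10 s, in which the tool goes at most 50 mm and 8.59 degrees, less where a joint would pass 70% of its speed; a pose out of reach is approached as far as the arm can. A call is refused whole if a number of a shift passes 50 or a number of a turn 0.15, either way. A call with a gripper value outside its range is refused whole. "grip" is the opening, from 0 (shut) to 1 (fully open), set as the call begins (left out, the last holds). The fingers move at their own pace and stop on an object; "squeeze" is the grip in N (left out, the last holds). Time passes only in rows, so rows that do not move let the fingers close. It gives the time, the measured TCP pose, the force, the opening and the grip force at its end, in the units of the state.
- state(): the state, without advancing time (a new reading comes with each control period).
- grab_frame(name): name is "scene" or "top"; returns a dict with "img" (420x560x3 uint8, red, green, blue), "z_map" (420x560 float32, mm along the optical axis (not along the pixel's ray), 0 where there is no reading), "fx", "fy", "cx", "cy" (pixels), "dist" ([k1, k2, p1, p2, k3] as OpenCV has them; the pictures are not rectified), "rvec" (rotation vector, rad) and "tvec" (3), from world to camera coordinates, as OpenCV has them. Camera axes: x right, y down, z forward; pixel columns grow to the right and rows downward; lengths in mm; the calibration is good to about 2 mm. A picture is of the moment at which its call begins.
- job_done(): hands the job in; it is judged then, once.
Trained networks look in the newest picture that a camera, given by its name, has taken for a name from the list of things; names that differ only in an ending like _2 or _b are one class to them, and where a whole thing is asked for, a point or a joint stands for the part that bears it (a point fixed in the world has none). Each returns a list of dicts, best first, with "p" (0 to 1); they miss things now and then, are a little off and sometimes report something else, mostly with a low value. They report only what shows in the picture. A call takes as long as a camera call.
- masks_of(camera, label): "pixels" (420x560 bool, what is visible of it) and "box" ([centre column, centre row, width, height] in pixels, round what is visible of it).
- landmark_of(camera, label): "point" ([column, row] in pixels: a listed point, or the origin of a listed thing).
The state is a dict: "time_s": time; "qpos": joint angles; "qvel": joint speeds; "effort": joint torques, N m; "ee_pos": TCP position; "ee_rot": TCP orientation; "force": force on the tool from outside, world axes, zero at the start; "torque": the same for the moment, N m; "gripper_width": finger opening in mm; "gripper_force": force on a finger pad.
Only numpy, scipy, OpenCV 4.12 (cv2) and the standard library are available. Lean on these libraries where they do the work, as an engineer would, in place of code of your own. Each camera call takes 0.05 s, during which the arm holds its last target. There are 200 camera calls.

## Task

Load the wedge cutter: put the lime in its sloping trough and let go of it, then slide the pusher carriage down the slope until its sprung plate holds the lime snugly against the blades, with about 7 newtons of spring force left on the lime, and let go. Do not bruise the lime by pressing hard, and leave the mandarin and the garlic where they are.

Things in the scene. Friction and masses are not known exactly. Their poses are not given: they have to be found in the camera images.
- lime_center (a point): Centre of the green lime, 53 x 46 x 48 mm (its long axis is the point's x, the 48 mm is its z; it starts standing on its z on the table with any yaw), about 50 g. Loose; it can roll.
- lime: The same lime; origin at the middle of its underside as it starts, 24 mm below its centre, same axes.
- trough: V trough of the wedge cutter, fixed. Origin: bottom of the V at its low end (the end nearer the robot), in the blade plane, 105 mm above the table. x up the slope (25 degrees from level), y across, z square to the slope (leaning towards the robot). x = 0 to 205 mm; sheets rise 20 degrees each way to edges at y = +-36, z = 13 mm. A lime in it has its centre at z = 25 to 31 mm.
- blades (a point): Middle of the star of blades that closes the trough's low end, 28 mm above the V's bottom, in the plane the lime meets (trough x = 0); axes as the trough's. Its white frame: x = -12 to 0, y = +-52, up to 77 mm above the V's bottom. Put the lime about 30 to 65 mm up the slope from here; it rolls down to the blades or stays.
- splash_top (a point): Middle of the top edge of the steel splash plate that stands square to the slope at the trough's upper end: trough x = 205 to 210 mm, y = +-50, up to z = 185 mm. It is so near the carriage's starting place that a gripper held upright on the handle strikes it; lean the tool 20 to 30 degrees back, about square to the slope.
- pusher: White carriage on the trough, origin on the V's bottom line, axes as the trough's. Starts with its origin at trough x = 142 to 152 mm; slides down (-x) to 50 mm at most. Block x = +-18, y = +-44, z = 5 to 45 mm. The slide rubs with about 11 N (its weight helps by 1.2 N down the slope) and the carriage stays where it is left, unless the spring pushes it back with over about 12 N.
- plate_face (a point): Middle of the front face of the carriage's steel spring plate when unpressed (33 mm down the slope from the carriage's origin, 28 mm above the V's bottom; fixed to the carriage). Plate 42 mm wide, 36 mm high; it gives way 8 mm on a spring of 5 N per mm, no preload. Once it presses the lime on the blades, the push needed rises above the sliding force by the spring's force.
- handle (a point): Grip point on the carriage's black handle, 75 mm above the V's bottom, on the carriage's middle. The handle is a rounded block 34 mm along the slope, 16 mm across it (grip it across), from z = 56 to 90 mm; axes as the trough's.
- mandarin_center (a point): Centre of the orange mandarin, 58 mm, bystander. Loose.
- garlic_center (a point): Centre of the garlic bulb, 53 mm, bystander. Loose.

How it is judged:
By the outcome, as a careful person would: the job done as asked, in the order asked, and still so for the second after the job is handed in, with the robot touching nothing.
It also fails if it takes over 72 s, if anything falls off the work surface, if the arm or the gripper's body presses on something with over 40 N, if the wrist force passes 120 N, or if a joint passes its speed limit or range.

## Working session

There is one attempt and no reset: what is moved stays moved. The work goes in short steps, Python scripts to look and compute and a tool call to move; the robot and the scene stay as the last step left them, time stands still between calls to the robot, and variables do not carry over. Pictures are saved under pics/ and viewed, at most 10 in all, crops included, and the job is handed in when it is done.

Besides the shell and the picture viewer there is one more tool, called after "Emit:" by a JSON object that holds its "name" and its "arguments", one argument or row to a line. move_arm: Moves the arm, as the interface text tells. Its arguments: {"type":"object","properties":{"plan":{"type":"array","items":{"type":"object","properties":{"x":{"type":"number"},"y":{"type":"number"},"z":{"type":"number"},"rx":{"type":"number"},"ry":{"type":"number"},"rz":{"type":"number"}}}},"grip":{"type":"number"},"squeeze":{"type":"number"}},"required":["plan"]}

```bash
mkdir -p pics; cat > h.py <<'E'
import numpy as np, cv2
from scipy.spatial.transform import Rotation as R
from workcell import *
def K(f): return np.array([[f['fx'],0,f['cx']],[0,f['fy'],f['cy']],[0,0,1.]])
def ray(f,p):
    u=cv2.undistortPoints(np.array([[p]],float),K(f),np.array(f['dist'],float))[0,0]
    Rm=cv2.Rodrigues(np.array(f['rvec'],float))[0]; t=np.array(f['tvec'],float).ravel()
    return -Rm.T@t, Rm.T@np.array([u[0],u[1],1.]), Rm, t
def at(f,p,z):   # point at depth z
    o,d,_,_=ray(f,p); return o+d*z
def tri(fs,ps):
    A=np.zeros((3,3));b=np.zeros(3)
    for f,p in zip(fs,ps):
        o,d,_,_=ray(f,p); d=d/np.linalg.norm(d); M=np.eye(3)-np.outer(d,d); A+=M;b+=M@o
    x=np.linalg.solve(A,b); e=[]
    for f,p in zip(fs,ps):
        o,d,_,_=ray(f,p); d=d/np.linalg.norm(d); e.append(np.linalg.norm((np.eye(3)-np.outer(d,d))@(x-o)))
    return x,e
def cloud(f,m):
    v,u=np.nonzero(m&(f['z_map']>0)); z=f['z_map'][v,u]
    q=cv2.undistortPoints(np.stack([u,v],1).astype(float)[:,None],K(f),np.array(f['dist'],float))[:,0]
    _,_,Rm,t=ray(f,(0,0)); P=np.c_[q*z[:,None],z]
    return (P-t)@Rm
E
cat > look.py <<'E'
from h import *
np.set_printoptions(precision=1,suppress=True)
fs={n:grab_frame(n) for n in('scene','top')}
for n,f in fs.items(): cv2.imwrite(f'pics/{n}0.png',f['img'][:,:,::-1])
for l in ['lime_center','trough','blades','splash_top','pusher','plate_face','handle','mandarin_center','garlic_center']:
    r={n:landmark_of(n,l)[:2] for n in fs}
    for n in fs:
        for d in r[n]:
            p=d['point'];u,v=np.clip(np.round(p).astype(int),0,[559,419]);z=fs[n]['z_map'][v,u]
            print(l,n,'%.2f'%d['p'],np.array(p),'surf',at(fs[n],p,z) if z else None)
    if all(r.values()): x,e=tri([fs[n] for n in fs],[r[n][0]['point'] for n in fs]);print('   TRI',x,np.array(e))
print(pinch_z() if callable(pinch_z) else pinch_z,state())
E
python3 look.py
```

```text
lime_center scene 0.77 [324.8 239.7] surf [ 537.6 -338.2   37.3]
lime_center top 0.69 [369.9 224.1] surf [ 539.8 -343.8   47.3]
lime_center top 0.42 [176.7 172.9] surf [631.5 109.7 186.8]
   TRI [ 541.6 -347.6   30.7] [0.5 0.5]
trough scene 0.74 [271.1 330.6] surf [480.9  76.4 108.7]
trough top 0.74 [199.1 248.6] surf [470.   64.5 128.2]
trough top 0.44 [187.6 192. ] surf [576.6  71.  244.4]
   TRI [477.2  71.1 104.3] [5.9 5.9]
blades scene 0.59 [277.  322.9] surf [465.4  82.9 139.2]
blades top 0.79 [197.5 245.8] surf [479.   74.5  95.3]
blades top 0.50 [197.4 247.3] surf [475.4  74.5  96.1]
   TRI [475.   68.6 123.2] [1.9 1.9]
splash_top scene 0.62 [201.9 190.6] surf [ 1863.8 -1535.2  -650.5]
splash_top scene 0.25 [322.8 240.7] surf [ 541.7 -334.3   35.4]
splash_top top 0.70 [175.9 172. ] surf [633.8 111.8 185.9]
   TRI [594.4  72.3 358. ] [5.6 5.6]
pusher scene 0.85 [204.3 285.7] surf [584.5 116.2 202.6]
pusher scene 0.68 [321.8 248. ] surf [ 542.7 -331.7   13.4]
pusher top 0.62 [192.8 186.2] surf [595.9  67.3 212.8]
   TRI [610.3  79.  164.8] [4. 4.]
plate_face scene 0.59 [224.7 2
[... 402 characters left out ...]
.1 -349.6   51. ]
   TRI [583.   76.7 238. ] [5.7 5.7]
mandarin_center scene 0.81 [288.5 262.7] surf [ 578.4 -200.5   41.3]
garlic_center scene 0.51 [331.5 267.9] surf [ 479.2 -231.5   36.6]
garlic_center top 0.59 [326.5 250.7] surf [ 473.6 -235.    40.7]
   TRI [ 477.  -234.8   34.6] [3.1 3.1]
18.8 {'time_s': 1.0, 'qpos': array([-64.8,  18.3,  89.6,  -0. ,  72. ,  -1.1]), 'qvel': array([-0. ,  0. ,  0.1, -0. , -0.1,  0. ]), 'effort': array([  0. , -41.2, -23.2,   0.1,   0. ,   0. ]), 'ee_pos': array([ 255.2, -515.3,  214. ]), 'ee_rot': array([180. ,   0. ,  26.3]), 'force': array([-0. , -0.2,  0.4]), 'torque': array([ 0., -0.,  0.]), 'gripper_force': 0.0, 'gripper_width': 91.26796745296076}
```

View pics/scene0.png

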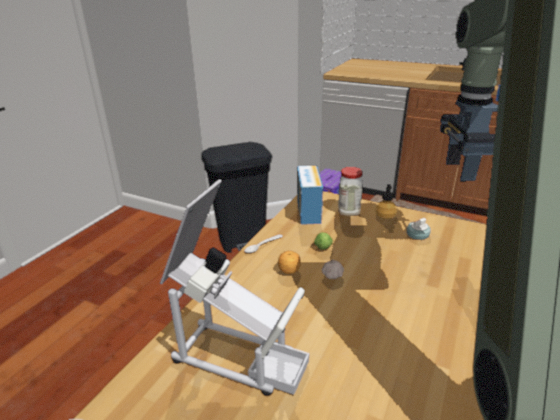

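View pics/top0.png

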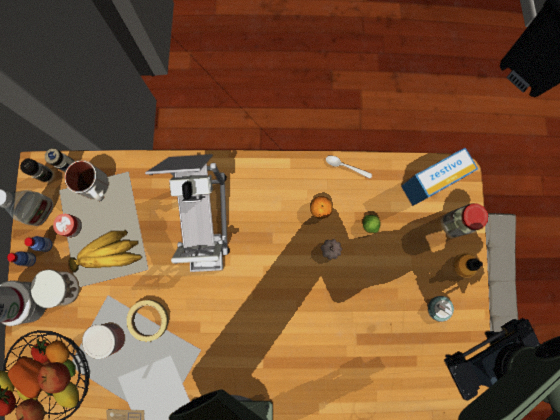

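The scene picture shows the lime at about (323,240), the mandarin at (289,262) and the garlic at (332,270). The cutter is on the left, with its handle at (215,260) and its frame at (280,320). In the top view the lime is at (371,222) and the trough runs nearly along world x at columns 165–225. Next I'll fit the trough and lime poses to the depth data.

```bash
cat > fit.py <<'E'
from h import *
from scipy.optimize import least_squares
np.set_printoptions(precision=2,suppress=True)
fs={n:grab_frame(n) for n in('scene','top')}
def T(x0,y0,psi,z0=105): return R.from_euler('ZY',[psi,-25],degrees=True).as_matrix(), np.array([x0,y0,z0])
def box(P,lo,hi):
    c=(np.array(lo)+hi)/2;h=(np.array(hi)-lo)/2;q=np.abs(P-c)-h
    return np.abs(np.linalg.norm(np.maximum(q,0),axis=1)+np.minimum(q.max(1),0))
def sd(P,s):
    a=np.radians(20); y=np.abs(P[:,1])
    al=y*np.cos(a)+P[:,2]*np.sin(a); n=-y*np.sin(a)+P[:,2]*np.cos(a)
    L=36/np.cos(a); ex=np.maximum(0,np.maximum(-P[:,0],P[:,0]-205))
    v=np.sqrt(n**2+np.maximum(0,np.maximum(-al,al-L))**2+ex**2)
    Q=P-[s,0,0]
    return np.min([v,box(P,[205,-50,0],[210,50,185]),box(Q,[-18,-44,5],[18,44,45]),box(Q,[-17,-8,56],[17,8,90])],axis=0)
C=[]
for n,f in fs.items():
    c=cloud(f,np.ones((420,560),bool))
    c=c[(c[:,0]>430)&(c[:,0]<720)&(abs(c[:,1]-72)<90)&(c[:,2]>100)&(c[:,2]<400)]; print(n,len(c)); C.append(c)
def res(p,c):
    M,t=T(*p[:3],p[4]); return sd((c-t)@M,p[3])
for c in C+[np.vstack(C)]:
    p=least_squares(res,[475,72,5,147,105],args=(c,),loss='cauchy',f_scale=2,x_scale=[1,1,.5,1,1]).x
    r=res(p,c); print('trough x y yaw s z',p,'med',np.median(r),(r<4).mean())
# lime
D=[]
for n in fs:
    m=masks_of(n,'lime'); print(n,[(d['p'],np.array(d['box'])) for d in m[:2]])
    c=cloud(fs[n],cv2.erode(m[0]['pixels'].astype(np.uint8),np.ones((2,2)))>0); c=c[(c[:,2]>6)&(np.hypot(c[:,0]-541,c[:,1]+347)<45)]; D.append(c)
    print(len(c),c.min(0),c.max(0))
def rl(p,c):
    Q=(R.from_euler('z',p[2],degrees=True).inv().apply(c-[p[0],p[1],24])); return (np.linalg.norm(Q/[26.5,23,24],axis=1)-1)*24
for c in D+[np.vstack(D)]:
  for y in(0,60,120):
    s=least_squares(rl,[541,-346,y],args=(c,),loss='soft_l1',x_scale=[1,1,5]);print('lime',s.x,s.cost)
E
python3 fit.py
```

```text
scene 7002
top 4202
trough x y yaw s z [478.1   69.25   3.55 152.42 102.49] med 0.7260677883713543 0.8269065981148244
trough x y yaw s z [480.89  68.49   4.19 147.35 104.66] med 1.105635878145788 0.7820085673488815
trough x y yaw s z [478.47  69.08   3.66 150.91 102.98] med 1.1378561446841857 0.8122991788646912
scene [(0.77, array([324.4, 241.3,  21.6,  15. ]))]
221 [ 522.34 -361.46    6.03] [ 564.94 -326.6    48.45]
top [(0.73, array([371.7, 223.8,  16.2,  19.3]))]
224 [ 521.64 -370.66   25.84] [ 562.73 -331.5    49.98]
lime [ 547.81 -355.19  -67.4 ] 142.76869019813554
lime [ 547.81 -355.19  112.59] 142.76869021814832
lime [ 547.81 -355.19  112.6 ] 142.76869019489607
lime [ 547.15 -354.4   -31.44] 251.87153487716003
lime [ 547.15 -354.4   148.56] 251.87153508406752
lime [ 547.15 -354.4   148.56] 251.87153463325376
lime [ 548.11 -354.56  -42.48] 426.8730906685905
lime [ 548.11 -354.56  137.52] 426.87309072568746
lime [ 548.11 -354.56  317.52] 426.8730907475399
```

```bash
cat > lime.py <<'E'
from h import *
np.set_printoptions(precision=2,suppress=True)
def lime(guess=(544,-350,24),rad=45):
    fs={n:grab_frame(n) for n in('scene','top')};ps=[];out={}
    for n,f in fs.items():
        im=f['img'].astype(float); w=np.clip((im[:,:,1]-im[:,:,0])/ (im.sum(2)+30)*3-0.05,0,.3)
        uv=cv2.projectPoints(np.array([guess],float),np.array(f['rvec'],float),np.array(f['tvec'],float),K(f),np.array(f['dist'],float))[0].ravel()
        V,U=np.mgrid[:420,:560]; w=w*(np.hypot(U-uv[0],V-uv[1])<rad/2.4)
        S=w.sum(); c=np.array([(w*U).sum(),(w*V).sum()])/S
        cov=np.cov(np.stack([U.ravel(),V.ravel()]),aweights=w.ravel()); 
        ps.append(c); print(n,c,'npix',(w>.1).sum(),'cov',cov.ravel())
        out[n]=f
        # principal direction mapped to table
        e,v=np.linalg.eigh(cov); d=v[:,1]
        def onp(p):
            o,r,_,_=ray(f,p); return o+r*((guess[2]-o[2])/r[2])
        a=onp(c+5*d)-onp(c-5*d); print('  eig',np.sqrt(e)*2,'dir deg',np.degrees(np.arctan2(a[1],a[0])),'on plane',onp(c))
    print('TRI',tri(list(fs.values()),ps)); return fs
if __name__=='__main__':
    fs=lime(); 
    f=fs['top']; a=cv2.resize(f['img'][185:265,300:400,::-1],(500,400),interpolation=cv2.INTER_CUBIC)
    cv2.imwrite('pics/lt.png',a)
E
python3 lime.py
```

```text
scene [322.67 240.7 ] npix 179 cov [16.61  0.5   0.5  14.15]
  eig [7.5  8.18] dir deg 5.266042378512617 on plane [ 547.93 -350.31   24.  ]
top [370.94 223.58] npix 234 cov [17.49  3.    3.   20.55]
  eig [7.91 9.46] dir deg -149.392262763593 on plane [ 544.34 -351.65   24.  ]
TRI (array([ 546.21, -351.17,   23.69]), [np.float64(1.9106012133996388), np.float64(1.91060121339991)])
```

View pics/lt.png

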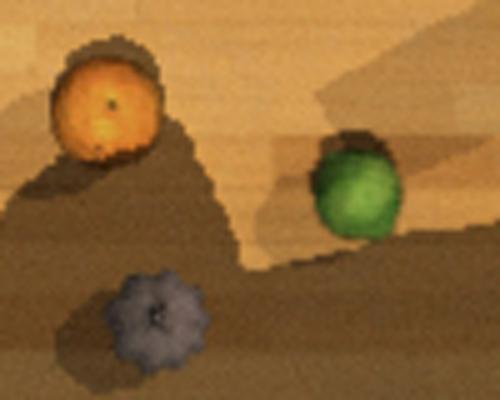

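The crop shows the lime at about (358,195) in the enlargement, longer along the upper-left to lower-right diagonal. That puts its long axis at a world yaw of about 30°, and its centre at about (546,-352,24). I'll move above it.

Emit:
{"name": "move_arm", "arguments": {
  "plan": [
    {"x": 20},
    {"x": 40, "y": -2},
    {"x": 45, "y": -3},
    {"x": 45, "y": -3},
    {"x": 45, "y": -3},
    {"x": 45, "y": -3},
    {"x": 45, "y": -3, "rz": -0.035},
    {"x": 30, "rz": -0.03},
    {"x": 15},
    {}
  ],
  "grip": 1
}}

```text
schema error: expected keys x, y, z, rx, ry, rz
```

```bash
cat > go.py <<'E'
import sys
from h import *
np.set_printoptions(precision=3,suppress=True)
def go(pos,Rt):
    s=state(); M=R.from_euler('xyz',s['ee_rot'],degrees=True)
    print('t',s['time_s'],'pos',s['ee_pos'],'rot',s['ee_rot'],'F',s['force'],'w',s['gripper_width'],'gf',s['gripper_force'],'q',s['qpos'])
    print('shift in tool',M.inv().apply(np.array(pos)-s['ee_pos']),'rotvec tool',(M.inv()*Rt).as_rotvec())
if __name__=='__main__':
    a=list(map(float,sys.argv[1:7])); go(a[:3],R.from_euler('xyz',a[3:],degrees=True))
E
python3 go.py 546 -352 12 180 0 30; python3 lime.py
```

```text
t 1.3 pos [ 255.168 -515.276  213.967] rot [179.996   0.001  26.345] F [-0.328 -0.539  0.065] w 91.21420776350679 gf 0.0 q [-64.801  18.311  89.641  -0.001  72.044  -1.146]
shift in tool [333.086 -17.264 201.961] rotvec tool [ 0.     0.    -0.064]
scene [322.62 240.7 ] npix 173 cov [16.49  0.46  0.46 14.15]
  eig [7.5  8.14] dir deg 5.848515669193186 on plane [ 548.05 -350.27   24.  ]
top [370.92 223.58] npix 234 cov [17.55  3.13  3.13 20.49]
  eig [7.89 9.48] dir deg -148.38890555551376 on plane [ 544.36 -351.6    24.  ]
TRI (array([ 546.27, -351.1 ,   23.72]), [np.float64(1.9579579115033272), np.float64(1.9579579115033114)])
```

All six keys are needed in every row.

Emit:
{"name": "move_arm", "arguments": {
  "plan": [
    {"x": 20, "y": 0, "z": 0, "rx": 0, "ry": 0, "rz": 0},
    {"x": 40, "y": -2, "z": 0, "rx": 0, "ry": 0, "rz": 0},
    {"x": 45, "y": -3, "z": 0, "rx": 0, "ry": 0, "rz": 0},
    {"x": 45, "y": -3, "z": 0, "rx": 0, "ry": 0, "rz": 0},
    {"x": 45, "y": -3, "z": 0, "rx": 0, "ry": 0, "rz": 0},
    {"x": 45, "y": -3, "z": 0, "rx": 0, "ry": 0, "rz": 0},
    {"x": 45, "y": -3, "z": 0, "rx": 0, "ry": 0, "rz": -0.035},
    {"x": 30, "y": 0, "z": 20, "rx": 0, "ry": 0, "rz": -0.03},
    {"x": 18, "y": 0, "z": 30, "rx": 0, "ry": 0, "rz": 0},
    {"x": 0, "y": 0, "z": 20, "rx": 0, "ry": 0, "rz": 0}
  ],
  "grip": 1
}}

```text
time_s: 2.4
ee_pos: [546.8, -348.2, 141.9]
ee_rot: [-179.9, -0.0, 30.2]
force: [0.6, -0.0, 0.4]
gripper_width: 91.1
gripper_force: 0.0
```

```bash
python3 go.py 546 -352 12 180 0 30
```

```text
t 2.4 pos [ 546.794 -348.241  141.887] rot [-179.923   -0.007   30.246] F [ 0.587 -0.032  0.445] w 91.10284604159162 gf 0.0 q [-33.529  27.679  85.428   0.044  66.96   26.207]
shift in tool [ -2.594   3.023 129.883] rotvec tool [-0.001 -0.     0.004]
```

Emit:
{"name": "move_arm", "arguments": {
  "plan": [
    {"x": -2, "y": 3, "z": 20, "rx": 0, "ry": 0, "rz": 0},
    {"x": 0, "y": 0, "z": 35, "rx": 0, "ry": 0, "rz": 0},
    {"x": 0, "y": 0, "z": 35, "rx": 0, "ry": 0, "rz": 0},
    {"x": 0, "y": 0, "z": 25, "rx": 0, "ry": 0, "rz": 0},
    {"x": 0, "y": 0, "z": 13, "rx": 0, "ry": 0, "rz": 0},
    {"x": 0, "y": 0, "z": 2, "rx": 0, "ry": 0, "rz": 0},
    {"x": 0, "y": 0, "z": 0, "rx": 0, "ry": 0, "rz": 0}
  ],
  "grip": 1
}}

```text
time_s: 3.1
ee_pos: [545.4, -354.3, 14.6]
ee_rot: [179.9, -0.0, 30.1]
force: [0.8, -0.0, 0.2]
gripper_width: 91.2
gripper_force: 0.0
```

Emit:
{"name": "move_arm", "arguments": {
  "plan": [
    {"x": 0, "y": 0, "z": 0, "rx": 0, "ry": 0, "rz": 0},
    {"x": 0, "y": 0, "z": 0, "rx": 0, "ry": 0, "rz": 0},
    {"x": 0, "y": 0, "z": 0, "rx": 0, "ry": 0, "rz": 0},
    {"x": 0, "y": 0, "z": 0, "rx": 0, "ry": 0, "rz": 0},
    {"x": 0, "y": 0, "z": 0, "rx": 0, "ry": 0, "rz": 0},
    {"x": 0, "y": 0, "z": 0, "rx": 0, "ry": 0, "rz": 0},
    {"x": 0, "y": 0, "z": 0, "rx": 0, "ry": 0, "rz": 0},
    {"x": 0, "y": 0, "z": 0, "rx": 0, "ry": 0, "rz": 0}
  ],
  "grip": 0,
  "squeeze": 5
}}

```text
time_s: 3.9
ee_pos: [544.8, -353.9, 14.0]
ee_rot: [180.0, 0.0, 30.1]
force: [-1.2, -0.1, 1.6]
gripper_width: 44.4
gripper_force: 5.0
```

```bash
python3 go.py 546 -352 12 180 0 30
```

```text
t 3.9 pos [ 544.786 -353.94    14.045] rot [179.998   0.001  30.067] F [-1.169 -0.125  1.615] w 44.40431847887144 gf 5.000044122571126 q [-34.024  34.704  93.392  -0.003  51.902  25.91 ]
shift in tool [ 2.022 -1.071  2.044] rotvec tool [0.    0.    0.001]
```

Emit:
{"name": "move_arm", "arguments": {
  "plan": [
    {"x": 0, "y": 0, "z": -3, "rx": 0, "ry": 0, "rz": 0},
    {"x": 0, "y": 0, "z": -7, "rx": 0, "ry": 0, "rz": 0},
    {"x": 0, "y": 0, "z": -12, "rx": 0, "ry": 0, "rz": 0},
    {"x": 0, "y": 0, "z": -10, "rx": 0, "ry": 0, "rz": 0},
    {"x": 0, "y": 0, "z": -5, "rx": 0, "ry": 0, "rz": 0},
    {"x": 0, "y": 0, "z": 0, "rx": 0, "ry": 0, "rz": 0}
  ],
  "grip": 0,
  "squeeze": 6
}}

```text
time_s: 4.5
ee_pos: [545.4, -354.4, 52.5]
ee_rot: [179.9, -0.1, 30.1]
force: [-0.4, 0.6, -0.9]
gripper_width: 44.5
gripper_force: 6.0
```

```bash
python3 - <<'E'
from lime import *
fs=lime((545,-353,61),60)
a=cv2.resize(fs['scene']['img'][190:290,270:380,::-1],(550,500),interpolation=cv2.INTER_CUBIC);cv2.imwrite('pics/ls.png',a)
E
python3 go.py 546 -352 12 180 0 30
```

```text
scene [316.42 219.03] npix 237 cov [100.48   5.63   5.63  39.37]
  eig [12.47 20.1 ] dir deg 14.753622833374358 on plane [ 583.55 -390.79   61.  ]
top [377.58 222.24] npix 122 cov [129.21 -15.25 -15.25 139.59]
  eig [21.75 24.54] dir deg 143.2385169792533 on plane [ 542.74 -360.12   61.  ]
TRI (array([ 552.09, -348.67,   89.97]), [np.float64(14.11951172350845), np.float64(14.119511723508303)])
t 4.6 pos [ 544.691 -353.859   51.1  ] rot [179.994  -0.001  30.067] F [-0.029  0.132 -0.098] w 44.76210288711143 gf 6.0000210389262065 q [-34.023  32.402  91.447  -0.002  56.145  25.91 ]
shift in tool [ 2.064 -0.957 39.1  ] rotvec tool [ 0.    -0.     0.001]
```

View pics/ls.png

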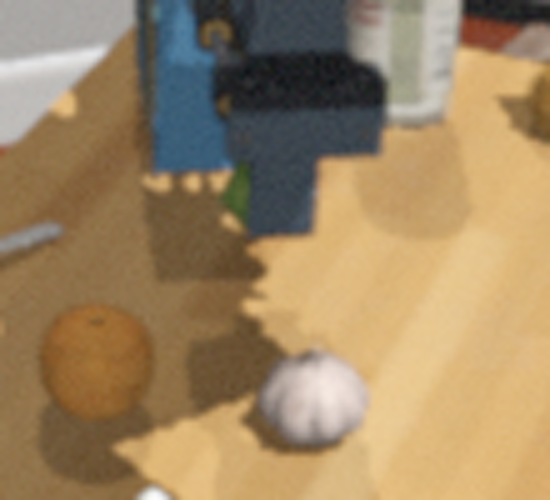

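The crop shows the lime held: its green end is visible at about (235,195) beside the near finger, and the mandarin and garlic haven't moved. I'll check how high it sits in the grip and work out the route.

```bash
cat > plan.py <<'E'
from h import *
np.set_printoptions(precision=2,suppress=True)
X0,Y0,Z0,PSI=479.5,69,104.5,3.8
M=R.from_euler('ZY',[PSI,-25],degrees=True)
def W(p): return M.apply(np.array(p,float))+[X0,Y0,Z0]
# tool square to slope: z=-trough z; tool x = +-trough x
def rot(lean=25,flip=False):
    b=R.from_euler('ZY',[PSI,-lean],degrees=True).as_matrix(); s=-1 if flip else 1
    return R.from_matrix(np.c_[s*b[:,0],-s*b[:,1],-b[:,2]])
E
python3 - <<'E'
from plan import *
f=grab_frame('scene'); d=np.array([np.cos(.525),np.sin(.525),0])
for h in(6,10,14):
    c=np.array([544.7,-353.9,51.1+h]); P=np.array([c,c+26*d,c-26*d,c-[0,0,24]])
    print(h,cv2.projectPoints(P,np.array(f['rvec'],float),np.array(f['tvec'],float),K(f),np.array(f['dist'],float))[0][:,0].ravel())
for nm,p in [('lime50',(50,0,30)),('tip',(50,0,20)),('h',(149,0,75)),('htip',(149,0,56))]: print(nm,W(p))
for fl in(0,1): print(rot(25,fl).as_euler('xyz',degrees=True),rot(0,fl).as_euler('xyz',degrees=True))
E
```

```text
6 [324.74 229.88 314.99 230.33 334.47 229.43 324.41 237.48]
10 [324.8  228.6  315.03 229.05 334.55 228.15 324.46 236.22]
14 [324.85 227.31 315.07 227.76 334.62 226.87 324.52 234.96]
lime50 [512.07  71.16 152.82]
tip [516.28  71.44 143.76]
h [582.62  75.85 235.44]
htip [590.63  76.38 218.22]
[180.  -25.    3.8] [180.    0.    3.8]
[ 180.    25.  -176.2] [ 180.     0.  -176.2]
```

The visible lime end matches a model whose centre is about 10 mm above the tips. I'll lift, turn and lean.

Emit:
{"name": "move_arm", "arguments": {
  "plan": [
    {"x": 0, "y": 0, "z": -25, "rx": 0, "ry": 0, "rz": 0.05},
    {"x": 0, "y": 0, "z": -35, "rx": 0, "ry": 0, "rz": 0.1},
    {"x": 0, "y": 0, "z": -40, "rx": 0, "ry": 0, "rz": 0.1},
    {"x": 0, "y": 0, "z": -40, "rx": 0, "ry": 0, "rz": 0.1},
    {"x": 0, "y": -5, "z": -20, "rx": 0, "ry": 0, "rz": 0.109},
    {"x": 0, "y": -15, "z": 0, "rx": 0, "ry": 0.08, "rz": 0},
    {"x": 0, "y": -25, "z": 0, "rx": 0, "ry": 0.1, "rz": 0},
    {"x": 0, "y": -35, "z": 0, "rx": 0, "ry": 0.1, "rz": 0},
    {"x": 0, "y": -40, "z": 0, "rx": 0, "ry": 0.1, "rz": 0},
    {"x": 0, "y": -30, "z": 0, "rx": 0, "ry": 0.056, "rz": 0}
  ],
  "grip": 0,
  "squeeze": 6
}}

```text
time_s: 5.65
ee_pos: [532.0, -202.1, 209.8]
ee_rot: [-179.9, -25.0, 3.7]
force: [0.4, -0.1, -0.6]
gripper_width: 44.6
gripper_force: 6.0
```

```bash
python3 -c "
from plan import *; from go import go
go(W((45,0,70)),rot(25))"
```

```text
t 5.65 pos [ 531.989 -202.111  209.824] rot [-179.881  -24.992    3.682] F [ 0.416 -0.121 -0.57 ] w 44.617539688975114 gf 6.000726175261661 q [-29.97    8.18  108.861  20.002  43.591  44.11 ]
shift in tool [ -31.202 -273.923   11.249] rotvec tool [-0.001  0.    -0.002]
```

Emit:
{"name": "move_arm", "arguments": {
  "plan": [
    {"x": -4, "y": -30, "z": 0, "rx": 0, "ry": 0, "rz": 0},
    {"x": -5, "y": -40, "z": 0, "rx": 0, "ry": 0, "rz": 0},
    {"x": -5, "y": -45, "z": 0, "rx": 0, "ry": 0, "rz": 0},
    {"x": -5, "y": -45, "z": 0, "rx": 0, "ry": 0, "rz": 0},
    {"x": -5, "y": -45, "z": 0, "rx": 0, "ry": 0, "rz": 0},
    {"x": -5, "y": -35, "z": 4, "rx": 0, "ry": 0, "rz": 0},
    {"x": -2, "y": -22, "z": 4, "rx": 0, "ry": 0, "rz": 0},
    {"x": 0, "y": -12, "z": 3, "rx": 0, "ry": 0, "rz": 0},
    {"x": 0, "y": 0, "z": 0, "rx": 0, "ry": 0, "rz": 0},
    {"x": 0, "y": 0, "z": 0, "rx": 0, "ry": 0, "rz": 0}
  ],
  "grip": 0,
  "squeeze": 6
}}

```text
time_s: 6.65
ee_pos: [492.7, 67.5, 187.6]
ee_rot: [180.0, -24.9, 3.8]
force: [-0.2, -0.3, -0.8]
gripper_width: 45.2
gripper_force: 6.0
```

```bash
python3 -c "
from plan import *; from go import go
go(W((45,0,18.5)),rot(25))
f=grab_frame('scene');cv2.imwrite('pics/s2.png',cv2.resize(f['img'][150:400,130:350,::-1],(660,750))[:600])
f=grab_frame('top');cv2.imwrite('pics/t2.png',cv2.resize(f['img'][140:290,130:330,::-1],(800,600)))
"
```

```text
t 6.65 pos [492.656  67.506 187.551] rot [179.979 -24.928   3.817] F [-0.227 -0.28  -0.842] w 45.20467137689262 gf 5.99989847803954 q [  7.554   1.369 120.235  -2.887  33.549  95.796]
shift in tool [-1.841 -2.375 51.266] rotvec tool [0.    0.001 0.   ]
```

View pics/s2.png

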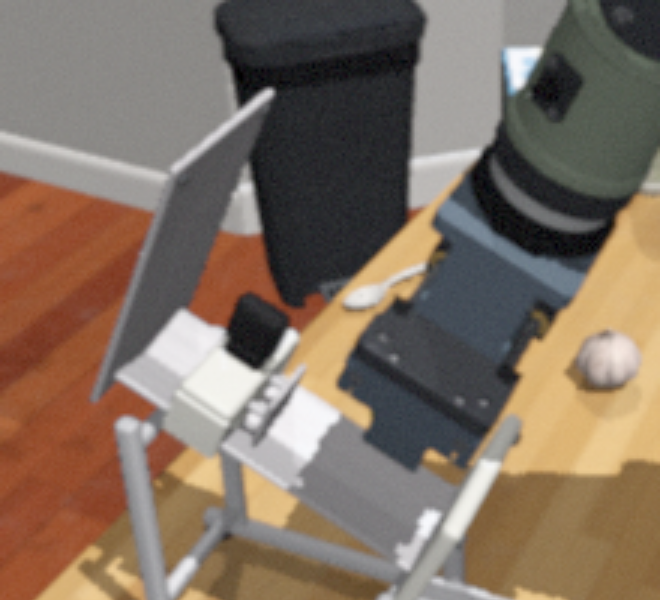

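The picture shows the gripper square to the slope above the lower trough at about (430,420), clear of the plate, the handle at (255,330) and the frame post. I'll lower it, watching the force.

Emit:
{"name": "move_arm", "arguments": {
  "plan": [
    {"x": -1, "y": -1, "z": 10, "rx": 0, "ry": 0, "rz": 0},
    {"x": -1, "y": -1, "z": 12, "rx": 0, "ry": 0, "rz": 0},
    {"x": 0, "y": 0, "z": 10, "rx": 0, "ry": 0, "rz": 0},
    {"x": 0, "y": 0, "z": 6, "rx": 0, "ry": 0, "rz": 0},
    {"x": 0, "y": 0, "z": 3, "rx": 0, "ry": 0, "rz": 0},
    {"x": 0, "y": 0, "z": 2, "rx": 0, "ry": 0, "rz": 0},
    {"x": 0, "y": 0, "z": 1, "rx": 0, "ry": 0, "rz": 0},
    {"x": 0, "y": 0, "z": 0, "rx": 0, "ry": 0, "rz": 0}
  ],
  "grip": 0,
  "squeeze": 6
}}

```text
time_s: 7.55
ee_pos: [509.7, 70.7, 147.3]
ee_rot: [180.0, -25.0, 3.8]
force: [-0.5, 0.2, -1.1]
gripper_width: 44.6
gripper_force: 6.0
```

Emit:
{"name": "move_arm", "arguments": {
  "plan": [
    {"x": 0, "y": 0, "z": 1, "rx": 0, "ry": 0, "rz": 0},
    {"x": 0, "y": 0, "z": 1, "rx": 0, "ry": 0, "rz": 0},
    {"x": 0, "y": 0, "z": 1, "rx": 0, "ry": 0, "rz": 0},
    {"x": 0, "y": 0, "z": 0, "rx": 0, "ry": 0, "rz": 0}
  ],
  "grip": 0,
  "squeeze": 6
}}

```text
time_s: 7.95
ee_pos: [510.8, 70.7, 144.4]
ee_rot: [180.0, -25.0, 3.8]
force: [-0.1, -0.0, -0.5]
gripper_width: 45.2
gripper_force: 6.0
```

```bash
python3 -c "
from plan import *; from go import go
go(W((45,0,18.5)),rot(25))
"
```

```text
t 7.95 pos [510.828  70.729 144.375] rot [179.994 -24.981   3.773] F [-0.08  -0.039 -0.466] w 45.18092928820363 gf 6.000019072671421 q [  7.683   6.229 122.393  -3.714  26.497  96.87 ]
shift in tool [-0.285 -0.352  4.38 ] rotvec tool [ 0.  0. -0.]
```

Not in contact yet, so I'll go down in 1 mm steps.

Emit:
{"name": "move_arm", "arguments": {
  "plan": [
    {"x": 0, "y": 0, "z": 1, "rx": 0, "ry": 0, "rz": 0},
    {"x": 0, "y": 0, "z": 1, "rx": 0, "ry": 0, "rz": 0},
    {"x": 0, "y": 0, "z": 1, "rx": 0, "ry": 0, "rz": 0},
    {"x": 0, "y": 0, "z": 0, "rx": 0, "ry": 0, "rz": 0},
    {"x": 0, "y": 0, "z": 0, "rx": 0, "ry": 0, "rz": 0}
  ],
  "grip": 0,
  "squeeze": 6
}}

```text
time_s: 8.45
ee_pos: [512.1, 70.8, 141.7]
ee_rot: [180.0, -25.0, 3.8]
force: [0.6, 0.4, 0.7]
gripper_width: 44.9
gripper_force: 6.0
```

Emit:
{"name": "move_arm", "arguments": {
  "plan": [
    {"x": 0, "y": 0, "z": 1, "rx": 0, "ry": 0, "rz": 0},
    {"x": 0, "y": 0, "z": 0.5, "rx": 0, "ry": 0, "rz": 0},
    {"x": 0, "y": 0, "z": 0, "rx": 0, "ry": 0, "rz": 0},
    {"x": 0, "y": 0, "z": 0, "rx": 0, "ry": 0, "rz": 0}
  ],
  "grip": 0,
  "squeeze": 6
}}

```text
time_s: 8.85
ee_pos: [512.8, 70.9, 140.5]
ee_rot: [180.0, -25.0, 3.8]
force: [-0.3, -0.4, 0.6]
gripper_width: 44.9
gripper_force: 6.0
```

```bash
python3 -c "
from plan import *; from go import go
go(W((45,0,18.5)),rot(25))
"
```

```text
t 8.85 pos [512.842  70.857 140.543] rot [179.995 -25.006   3.773] F [-0.326 -0.43   0.596] w 44.93311525556572 gf 6.000052278977819 q [  7.662   6.708 122.534  -3.782  25.852  96.93 ]
shift in tool [-0.495 -0.356  0.054] rotvec tool [ 0. -0. -0.]
```

Emit:
{"name": "move_arm", "arguments": {
  "plan": [
    {"x": 0, "y": 0, "z": 1, "rx": 0, "ry": 0, "rz": 0},
    {"x": 0, "y": 0, "z": 0.5, "rx": 0, "ry": 0, "rz": 0},
    {"x": 0, "y": 0, "z": 0, "rx": 0, "ry": 0, "rz": 0},
    {"x": 0, "y": 0, "z": 0, "rx": 0, "ry": 0, "rz": 0}
  ],
  "grip": 0,
  "squeeze": 6
}}

```text
time_s: 9.25
ee_pos: [513.5, 71.3, 139.5]
ee_rot: [-180.0, -25.0, 3.7]
force: [-3.7, 1.3, 5.8]
gripper_width: 44.7
gripper_force: 6.0
```

Emit:
{"name": "move_arm", "arguments": {
  "plan": [
    {"x": 0, "y": 0, "z": 0, "rx": 0, "ry": 0, "rz": 0},
    {"x": 0, "y": 0, "z": 0, "rx": 0, "ry": 0, "rz": 0},
    {"x": 0, "y": 0, "z": 0, "rx": 0, "ry": 0, "rz": 0},
    {"x": 0, "y": 0, "z": 0, "rx": 0, "ry": 0, "rz": 0},
    {"x": 0, "y": 0, "z": 0, "rx": 0, "ry": 0, "rz": 0}
  ],
  "grip": 0.8
}}

```text
time_s: 9.75
ee_pos: [513.4, 70.8, 138.8]
ee_rot: [180.0, -25.0, 3.8]
force: [0.4, -0.5, 0.3]
gripper_width: 72.8
gripper_force: 0.0
```

Emit:
{"name": "move_arm", "arguments": {
  "plan": [
    {"x": 0, "y": 0, "z": -5, "rx": 0, "ry": 0, "rz": 0},
    {"x": 0, "y": 0, "z": -15, "rx": 0, "ry": 0, "rz": 0},
    {"x": 0, "y": 0, "z": -25, "rx": 0, "ry": 0, "rz": 0},
    {"x": 0, "y": 0, "z": -35, "rx": 0, "ry": 0, "rz": 0},
    {"x": 0, "y": 0, "z": -25, "rx": 0, "ry": 0, "rz": 0},
    {"x": 0, "y": 0, "z": -10, "rx": 0, "ry": 0, "rz": 0},
    {"x": 0, "y": 0, "z": 0, "rx": 0, "ry": 0, "rz": 0}
  ],
  "grip": 0.8
}}

```text
time_s: 10.45
ee_pos: [465.2, 67.8, 244.7]
ee_rot: [-180.0, -25.2, 3.8]
force: [0.6, -0.2, -1.1]
gripper_width: 73.3
gripper_force: 0.0
```

```bash
python3 -c "
from plan import *; from go import go
go(W((149,0,145)),rot(25))
f=grab_frame('scene');cv2.imwrite('pics/s3.png',cv2.resize(f['img'][150:400,130:350,::-1],(660,750))[150:])
g=grab_frame('top')
for l in ['lime_center','handle','blades','plate_face','pusher']:
    a=landmark_of('scene',l);b=landmark_of('top',l)
    print(l,[(d['p'],d['point']) for d in a[:2]],[(d['p'],d['point']) for d in b[:2]])
    if a and b: x,e=tri([f,g],[a[0]['point'],b[0]['point']]); print(x,e,'trough frame',M.inv().apply(x-[X0,Y0,Z0]))
"
```

```text
t 10.45 pos [465.202  67.786 244.734] rot [-179.989  -25.171    3.77 ] F [ 0.649 -0.153 -1.058] w 73.28729779802651 gf 0.0 q [  8.236  -4.696 117.003  -2.788  42.622  96.096]
shift in tool [102.772  -0.312 -11.535] rotvec tool [ 0.    -0.003 -0.   ]
lime_center [(0.96, [265.3, 313.0]), (0.54, [222.3, 285.0])] [(0.59, [193.6, 237.5])]
[492.991  74.662 143.783] [np.float64(0.6630995175676119), np.float64(0.6630995175677975)] trough frame [29.142  4.755 29.755]
handle [] [(0.97, [185.6, 193.6])]
blades [(0.92, [277.0, 321.6])] [(0.72, [197.6, 246.3])]
[474.315  68.139 125.907] [np.float64(1.1097594781510012), np.float64(1.1097594781508828)] trough frame [ 4.306 -0.515 21.612]
plate_face [(0.68, [223.4, 286.0])] [(0.93, [192.0, 198.0])]
[576.751  75.21  174.61 ] [np.float64(1.147680402620134), np.float64(1.1476804026201408)] trough frame [117.948  -0.249  22.358]
pusher [(0.91, [205.1, 284.9])] [(0.6, [190.2, 185.5])]
[608.335  82.515 170.648] [np.float64(1.5479727342163112), np.float64(1.547972734216068)] trough frame [145.275   4.946   5.243]
```

View pics/s3.png

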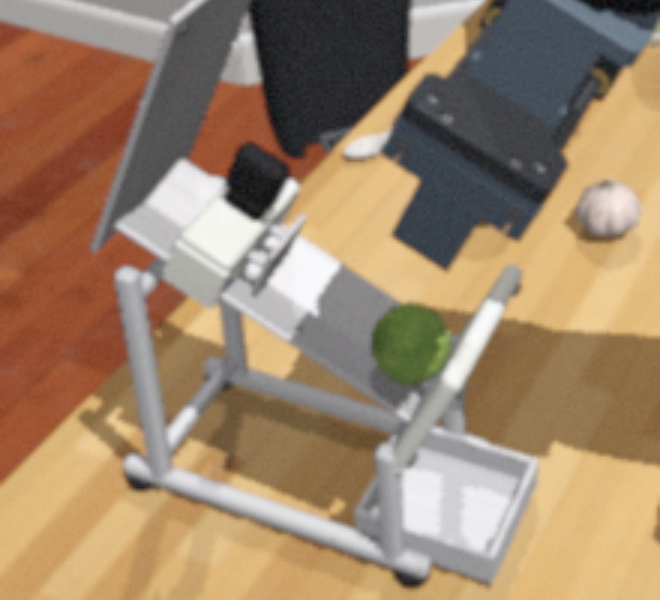

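The picture shows the lime resting at the low end of the trough at (412,343) against the blade frame, with the gripper clear. Next I'll go to the handle, with the gripper half open.

Emit:
{"name": "move_arm", "arguments": {
  "plan": [
    {"x": 10, "y": 0, "z": 0, "rx": 0, "ry": 0, "rz": 0},
    {"x": 20, "y": 0, "z": 0, "rx": 0, "ry": 0.002, "rz": 0},
    {"x": 25, "y": 0, "z": 0, "rx": 0, "ry": 0, "rz": 0},
    {"x": 22, "y": 0, "z": 0, "rx": 0, "ry": 0, "rz": 0},
    {"x": 14, "y": 0, "z": 0, "rx": 0, "ry": 0, "rz": 0},
    {"x": 8, "y": 0, "z": 0, "rx": 0, "ry": 0, "rz": 0},
    {"x": 0, "y": 0, "z": 0, "rx": 0, "ry": 0, "rz": 0},
    {"x": 0, "y": 0, "z": 0, "rx": 0, "ry": 0, "rz": 0}
  ],
  "grip": 0.55
}}

```text
time_s: 11.85
ee_pos: [553.9, 73.6, 284.7]
ee_rot: [180.0, -25.0, 3.8]
force: [0.2, -0.4, 0.4]
gripper_width: 50.1
gripper_force: 0.0
```

```bash
python3 -c "
from plan import *; from go import go
go(W((147,0,60)),rot(25))
"
```

```text
t 11.85 pos [553.885  73.557 284.655] rot [179.991 -25.026   3.773] F [ 0.156 -0.439  0.4  ] w 50.12524983493034 gf 0.0 q [  7.282   2.364 104.164  -1.993  48.504  94.5  ]
shift in tool [ 3.289 -0.409 71.783] rotvec tool [ 0. -0. -0.]
```

Emit:
{"name": "move_arm", "arguments": {
  "plan": [
    {"x": 1, "y": 0, "z": 8, "rx": 0, "ry": 0, "rz": 0},
    {"x": 1, "y": 0, "z": 14, "rx": 0, "ry": 0, "rz": 0},
    {"x": 0, "y": 0, "z": 15, "rx": 0, "ry": 0, "rz": 0},
    {"x": 0, "y": 0, "z": 14, "rx": 0, "ry": 0, "rz": 0},
    {"x": 0, "y": 0, "z": 12, "rx": 0, "ry": 0, "rz": 0},
    {"x": 0, "y": 0, "z": 8, "rx": 0, "ry": 0, "rz": 0},
    {"x": 0, "y": 0, "z": 0, "rx": 0, "ry": 0, "rz": 0},
    {"x": 0, "y": 0, "z": 0, "rx": 0, "ry": 0, "rz": 0}
  ],
  "grip": 0.55
}}

```text
time_s: 12.65
ee_pos: [586.3, 75.7, 221.7]
ee_rot: [180.0, -25.1, 3.8]
force: [-1.3, -0.4, -0.3]
gripper_width: 50.4
gripper_force: 0.0
```

```bash
python3 -c "
from plan import *; from go import go
go(W((147,0,60)),rot(25))
"
```

```text
t 12.65 pos [586.342  75.688 221.728] rot [179.993 -25.102   3.771] F [-1.284 -0.424 -0.28 ] w 50.38605002337577 gf 0.0 q [  7.029   8.023 107.219  -2.174  39.712  94.624]
shift in tool [ 0.434 -0.408  1.004] rotvec tool [ 0.    -0.002 -0.   ]
```

Emit:
{"name": "move_arm", "arguments": {
  "plan": [
    {"x": 0, "y": 0, "z": 0, "rx": 0, "ry": 0, "rz": 0},
    {"x": 0, "y": 0, "z": 0, "rx": 0, "ry": 0, "rz": 0},
    {"x": 0, "y": 0, "z": 0, "rx": 0, "ry": 0, "rz": 0},
    {"x": 0, "y": 0, "z": 0, "rx": 0, "ry": 0, "rz": 0},
    {"x": 0, "y": 0, "z": 0, "rx": 0, "ry": 0, "rz": 0},
    {"x": 0, "y": 0, "z": 0, "rx": 0, "ry": 0, "rz": 0}
  ],
  "grip": 0,
  "squeeze": 12
}}

```text
time_s: 13.25
ee_pos: [586.2, 75.9, 222.0]
ee_rot: [-180.0, -25.1, 3.8]
force: [-0.9, 1.3, 1.7]
gripper_width: 15.9
gripper_force: 12.0
```

Emit:
{"name": "move_arm", "arguments": {
  "plan": [
    {"x": 0, "y": 0, "z": 0, "rx": 0, "ry": 0, "rz": 0},
    {"x": 0, "y": 0, "z": 0, "rx": 0, "ry": 0, "rz": 0},
    {"x": 0, "y": 0, "z": 0, "rx": 0, "ry": 0, "rz": 0}
  ],
  "grip": 0,
  "squeeze": 35
}}

```text
time_s: 13.55
ee_pos: [586.3, 75.9, 222.0]
ee_rot: [-180.0, -25.1, 3.8]
force: [-2.1, 2.3, 2.5]
gripper_width: 15.7
gripper_force: 35.0
```

```bash
cat > fx.py <<'E'
from plan import *
s=state(); print('t %.2f'%s['time_s'],'F trough',M.inv().apply(s['force']),'tcp trough',M.inv().apply(s['ee_pos']-np.array([X0,Y0,Z0])),'w %.1f gf %.1f'%(s['gripper_width'],s['gripper_force']),s['torque'])
E
python3 fx.py
```

```text
t 13.55 F trough [-0.73  2.44  3.12] tcp trough [146.62  -0.2   61.28] w 15.7 gf 35.0 [0.36 0.4  0.25]
```

Emit:
{"name": "move_arm", "arguments": {
  "plan": [
    {"x": -1, "y": 0, "z": 0, "rx": 0, "ry": 0, "rz": 0},
    {"x": -2, "y": 0, "z": 0, "rx": 0, "ry": 0, "rz": 0},
    {"x": -3, "y": 0, "z": 0, "rx": 0, "ry": 0, "rz": 0},
    {"x": -3, "y": 0, "z": 0, "rx": 0, "ry": 0, "rz": 0},
    {"x": -3, "y": 0, "z": 0, "rx": 0, "ry": 0, "rz": 0},
    {"x": -3, "y": 0, "z": 0, "rx": 0, "ry": 0, "rz": 0}
  ],
  "grip": 0,
  "squeeze": 35
}}

```text
time_s: 14.15
ee_pos: [576.8, 75.3, 217.6]
ee_rot: [-180.0, -25.6, 3.8]
force: [11.5, 3.0, -0.8]
gripper_width: 16.1
gripper_force: 35.0
```

```bash
python3 fx.py
```

```text
t 14.15 F trough [10.23  2.27 -5.6 ] tcp trough [136.14  -0.17  61.28] w 16.1 gf 35.0 [ 0.39 -0.91  0.21]
```

Emit:
{"name": "move_arm", "arguments": {
  "plan": [
    {"x": -4, "y": 0, "z": 0, "rx": 0, "ry": 0, "rz": 0},
    {"x": -4, "y": 0, "z": 0, "rx": 0, "ry": 0, "rz": 0},
    {"x": -4, "y": 0, "z": 0, "rx": 0, "ry": 0, "rz": 0},
    {"x": -4, "y": 0, "z": 0, "rx": 0, "ry": 0, "rz": 0},
    {"x": -4, "y": 0, "z": 0, "rx": 0, "ry": 0, "rz": 0},
    {"x": -4, "y": 0, "z": 0, "rx": 0, "ry": 0, "rz": 0},
    {"x": -3, "y": 0, "z": 0, "rx": 0, "ry": 0, "rz": 0},
    {"x": -2, "y": 0, "z": 0, "rx": 0, "ry": 0, "rz": 0},
    {"x": -1, "y": 0, "z": 0, "rx": 0, "ry": 0, "rz": 0},
    {"x": -1, "y": 0, "z": 0, "rx": 0, "ry": 0, "rz": 0}
  ],
  "grip": 0,
  "squeeze": 35
}}

```text
time_s: 15.15
ee_pos: [548.9, 73.5, 204.6]
ee_rot: [-180.0, -25.7, 3.8]
force: [11.6, 3.0, -0.7]
gripper_width: 15.6
gripper_force: 35.0
```

```bash
python3 fx.py; python3 -c "
from plan import *
f=grab_frame('scene');cv2.imwrite('pics/s4.png',cv2.resize(f['img'][230:350,180:320,::-1],(700,600),interpolation=cv2.INTER_CUBIC))"
```

```text
t 15.15 F trough [10.35  2.24 -5.62] tcp trough [105.33  -0.16  61.3 ] w 15.6 gf 35.0 [ 0.4  -0.89  0.13]
```

View pics/s4.png

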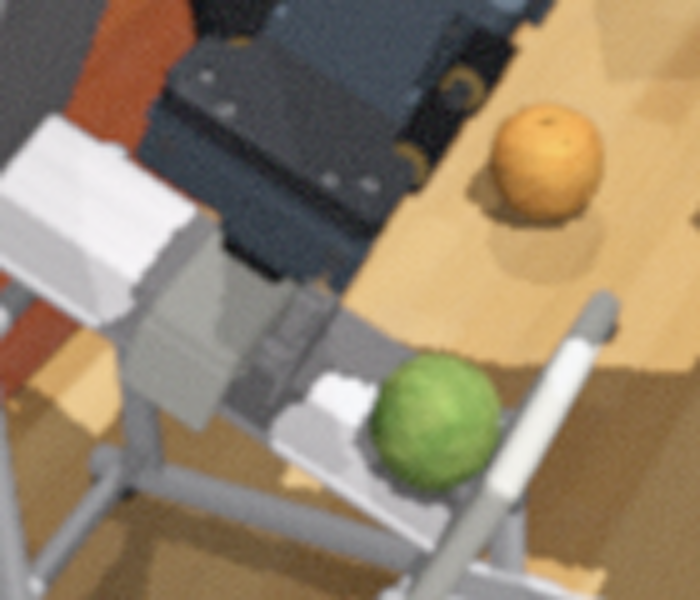

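The plate, at about (300,340), is still roughly 20 mm from the lime at (437,420). The sliding force is a steady 10.3 N. I'll close the gap slowly.

Emit:
{"name": "move_arm", "arguments": {
  "plan": [
    {"x": -2, "y": 0, "z": 0, "rx": 0, "ry": 0, "rz": 0},
    {"x": -2, "y": 0, "z": 0, "rx": 0, "ry": 0, "rz": 0},
    {"x": -2, "y": 0, "z": 0, "rx": 0, "ry": 0, "rz": 0},
    {"x": -2, "y": 0, "z": 0, "rx": 0, "ry": 0, "rz": 0},
    {"x": -2, "y": 0, "z": 0, "rx": 0, "ry": 0, "rz": 0},
    {"x": -1, "y": 0, "z": 0, "rx": 0, "ry": 0, "rz": 0},
    {"x": -1, "y": 0, "z": 0, "rx": 0, "ry": 0, "rz": 0},
    {"x": -0.5, "y": 0, "z": 0, "rx": 0, "ry": 0, "rz": 0}
  ],
  "grip": 0,
  "squeeze": 35
}}

```text
time_s: 16.0
ee_pos: [537.7, 72.7, 199.3]
ee_rot: [-180.0, -25.7, 3.8]
force: [10.9, 3.2, -1.3]
gripper_width: 15.8
gripper_force: 35.0
```

```bash
python3 fx.py
```

```text
t 16.00 F trough [ 9.51  2.43 -5.91] tcp trough [92.89 -0.16 61.29] w 15.8 gf 35.0 [ 0.38 -0.89  0.16]
```

Emit:
{"name": "move_arm", "arguments": {
  "plan": [
    {"x": -0.5, "y": 0, "z": 0, "rx": 0, "ry": 0, "rz": 0},
    {"x": -0.5, "y": 0, "z": 0, "rx": 0, "ry": 0, "rz": 0},
    {"x": -0.5, "y": 0, "z": 0, "rx": 0, "ry": 0, "rz": 0},
    {"x": -0.5, "y": 0, "z": 0, "rx": 0, "ry": 0, "rz": 0}
  ],
  "grip": 0,
  "squeeze": 35
}}

```text
time_s: 16.4
ee_pos: [535.9, 72.6, 198.5]
ee_rot: [-180.0, -25.7, 3.8]
force: [11.3, 3.1, -1.6]
gripper_width: 15.8
gripper_force: 35.0
```

```bash
python3 fx.py
```

```text
t 16.40 F trough [ 9.68  2.34 -6.3 ] tcp trough [90.96 -0.16 61.3 ] w 15.8 gf 35.0 [ 0.4  -0.87  0.08]
```

Emit:
{"name": "move_arm", "arguments": {
  "plan": [
    {"x": -0.5, "y": 0, "z": 0, "rx": 0, "ry": 0, "rz": 0},
    {"x": -0.5, "y": 0, "z": 0, "rx": 0, "ry": 0, "rz": 0},
    {"x": -0.5, "y": 0, "z": 0, "rx": 0, "ry": 0, "rz": 0}
  ]
}}

```text
time_s: 16.7
ee_pos: [534.6, 72.5, 197.9]
ee_rot: [-180.0, -25.7, 3.8]
force: [11.3, 2.6, -1.5]
gripper_width: 15.7
gripper_force: 35.0
```

```bash
python3 fx.py
```

```text
t 16.70 F trough [ 9.77  1.84 -6.2 ] tcp trough [89.48 -0.14 61.28] w 15.7 gf 35.0 [ 0.37 -0.88  0.13]
```

Emit:
{"name": "move_arm", "arguments": {
  "plan": [
    {"x": -0.5, "y": 0, "z": 0, "rx": 0, "ry": 0, "rz": 0},
    {"x": -0.5, "y": 0, "z": 0, "rx": 0, "ry": 0, "rz": 0}
  ]
}}

```text
time_s: 16.9
ee_pos: [533.7, 72.4, 197.4]
ee_rot: [-180.0, -25.7, 3.8]
force: [11.1, 2.5, -1.9]
gripper_width: 15.8
gripper_force: 35.0
```

```bash
python3 fx.py
```

```text
t 16.90 F trough [ 9.4   1.76 -6.51] tcp trough [88.47 -0.17 61.28] w 15.8 gf 35.0 [ 0.38 -0.87  0.19]
```

Emit:
{"name": "move_arm", "arguments": {
  "plan": [
    {"x": -0.5, "y": 0, "z": 0, "rx": 0, "ry": 0, "rz": 0},
    {"x": -0.5, "y": 0, "z": 0, "rx": 0, "ry": 0, "rz": 0}
  ]
}}

```text
time_s: 17.1
ee_pos: [532.8, 72.4, 197.0]
ee_rot: [-180.0, -25.7, 3.8]
force: [11.0, 2.9, -1.6]
gripper_width: 15.5
gripper_force: 35.0
```

```bash
python3 fx.py
```

```text
t 17.10 F trough [ 9.45  2.21 -6.16] tcp trough [87.49 -0.15 61.3 ] w 15.5 gf 35.0 [ 0.39 -0.95  0.2 ]
```

Emit:
{"name": "move_arm", "arguments": {
  "plan": [
    {"x": -0.5, "y": 0, "z": 0, "rx": 0, "ry": 0, "rz": 0},
    {"x": -0.5, "y": 0, "z": 0, "rx": 0, "ry": 0, "rz": 0}
  ]
}}

```text
time_s: 17.3
ee_pos: [531.9, 72.3, 196.6]
ee_rot: [-180.0, -25.7, 3.8]
force: [10.9, 3.3, -0.8]
gripper_width: 15.7
gripper_force: 35.0
```

```bash
python3 fx.py
```

```text
t 17.30 F trough [ 9.75  2.6  -5.42] tcp trough [86.48 -0.16 61.29] w 15.7 gf 35.0 [ 0.42 -0.87  0.14]
```

Emit:
{"name": "move_arm", "arguments": {
  "plan": [
    {"x": -0.5, "y": 0, "z": 0, "rx": 0, "ry": 0, "rz": 0},
    {"x": -0.5, "y": 0, "z": 0, "rx": 0, "ry": 0, "rz": 0}
  ]
}}

```text
time_s: 17.5
ee_pos: [531.0, 72.3, 196.2]
ee_rot: [-180.0, -25.7, 3.8]
force: [10.9, 2.8, -1.8]
gripper_width: 15.7
gripper_force: 35.0
```

```bash
python3 fx.py
```

```text
t 17.50 F trough [ 9.23  2.08 -6.33] tcp trough [85.49 -0.15 61.29] w 15.7 gf 35.0 [ 0.37 -0.92  0.17]
```

Emit:
{"name": "move_arm", "arguments": {
  "plan": [
    {"x": -0.5, "y": 0, "z": 0, "rx": 0, "ry": 0, "rz": 0},
    {"x": -0.5, "y": 0, "z": 0, "rx": 0, "ry": 0, "rz": 0}
  ]
}}

```text
time_s: 17.7
ee_pos: [530.1, 72.2, 195.8]
ee_rot: [-180.0, -25.7, 3.8]
force: [11.2, 2.5, -1.4]
gripper_width: 15.5
gripper_force: 35.0
```

```bash
python3 fx.py; python3 -c "
from plan import *
f=grab_frame('scene');cv2.imwrite('pics/s5.png',cv2.resize(f['img'][230:350,180:320,::-1],(700,600),interpolation=cv2.INTER_CUBIC))"
```

```text
t 17.70 F trough [ 9.67  1.8  -6.01] tcp trough [84.5  -0.18 61.28] w 15.5 gf 35.0 [ 0.38 -0.91  0.15]
```

View pics/s5.png

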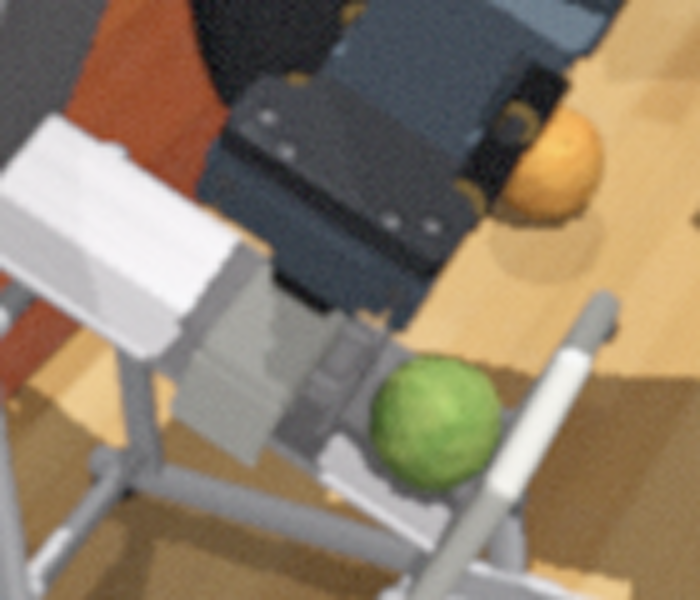

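The plate edge, at about (370,390), is now nearly on the lime at (437,420). I'll keep going 1 mm at a time.

Emit:
{"name": "move_arm", "arguments": {
  "plan": [
    {"x": -0.5, "y": 0, "z": 0, "rx": 0, "ry": 0, "rz": 0},
    {"x": -0.5, "y": 0, "z": 0, "rx": 0, "ry": 0, "rz": 0}
  ]
}}

```text
time_s: 17.95
ee_pos: [529.2, 72.2, 195.3]
ee_rot: [-180.0, -25.7, 3.8]
force: [11.6, 2.8, -1.0]
gripper_width: 15.5
gripper_force: 35.0
```

```bash
python3 fx.py
```

```text
t 17.95 F trough [10.3   2.   -5.86] tcp trough [83.52 -0.13 61.28] w 15.5 gf 35.0 [ 0.39 -0.91  0.19]
```

Emit:
{"name": "move_arm", "arguments": {
  "plan": [
    {"x": -0.5, "y": 0, "z": 0, "rx": 0, "ry": 0, "rz": 0},
    {"x": -0.5, "y": 0, "z": 0, "rx": 0, "ry": 0, "rz": 0}
  ]
}}

```text
time_s: 18.15
ee_pos: [528.3, 72.1, 194.9]
ee_rot: [-180.0, -25.7, 3.8]
force: [11.8, 2.7, -1.7]
gripper_width: 15.5
gripper_force: 35.0
```

```bash
python3 fx.py
```

```text
t 18.15 F trough [10.13  1.91 -6.58] tcp trough [82.51 -0.14 61.3 ] w 15.5 gf 35.0 [ 0.39 -0.86  0.16]
```

Emit:
{"name": "move_arm", "arguments": {
  "plan": [
    {"x": -0.5, "y": 0, "z": 0, "rx": 0, "ry": 0, "rz": 0},
    {"x": -0.5, "y": 0, "z": 0, "rx": 0, "ry": 0, "rz": 0}
  ]
}}

```text
time_s: 18.35
ee_pos: [527.4, 72.0, 194.5]
ee_rot: [-180.0, -25.7, 3.8]
force: [12.5, 3.6, -1.0]
gripper_width: 15.7
gripper_force: 35.0
```

```bash
python3 fx.py
```

```text
t 18.35 F trough [11.1   2.78 -6.26] tcp trough [81.58 -0.15 61.3 ] w 15.7 gf 35.0 [ 0.43 -0.94  0.15]
```

Emit:
{"name": "move_arm", "arguments": {
  "plan": [
    {"x": -0.5, "y": 0, "z": 0, "rx": 0, "ry": 0, "rz": 0},
    {"x": 0, "y": 0, "z": 0, "rx": 0, "ry": 0, "rz": 0}
  ]
}}

```text
time_s: 18.55
ee_pos: [527.1, 72.0, 194.4]
ee_rot: [-180.0, -25.7, 3.8]
force: [11.4, 3.1, -1.4]
gripper_width: 15.5
gripper_force: 35.0
```

```bash
python3 fx.py
```

```text
t 18.55 F trough [ 9.94  2.3  -6.2 ] tcp trough [81.25 -0.13 61.29] w 15.5 gf 35.0 [ 0.39 -0.99  0.18]
```

Emit:
{"name": "move_arm", "arguments": {
  "plan": [
    {"x": -0.5, "y": 0, "z": 0, "rx": 0, "ry": 0, "rz": 0},
    {"x": 0, "y": 0, "z": 0, "rx": 0, "ry": 0, "rz": 0}
  ]
}}

```text
time_s: 18.75
ee_pos: [527.0, 72.0, 194.3]
ee_rot: [-180.0, -25.7, 3.8]
force: [13.1, 2.0, -2.4]
gripper_width: 15.9
gripper_force: 35.0
```

```bash
python3 fx.py
```

```text
t 18.75 F trough [10.97  1.16 -7.8 ] tcp trough [81.08 -0.14 61.29] w 15.9 gf 35.0 [ 0.35 -1.04  0.15]
```

Emit:
{"name": "move_arm", "arguments": {
  "plan": [
    {"x": -0.5, "y": 0, "z": 0, "rx": 0, "ry": 0, "rz": 0},
    {"x": 0, "y": 0, "z": 0, "rx": 0, "ry": 0, "rz": 0}
  ]
}}

```text
time_s: 18.95
ee_pos: [526.8, 72.0, 194.2]
ee_rot: [-180.0, -25.8, 3.8]
force: [13.2, 2.1, -2.3]
gripper_width: 16.1
gripper_force: 35.0
```

```bash
python3 fx.py
```

```text
t 18.95 F trough [11.12  1.24 -7.71] tcp trough [80.84 -0.15 61.29] w 16.1 gf 35.0 [ 0.36 -1.16  0.08]
```

Emit:
{"name": "move_arm", "arguments": {
  "plan": [
    {"x": -0.5, "y": 0, "z": 0, "rx": 0, "ry": 0, "rz": 0},
    {"x": -0.5, "y": 0, "z": 0, "rx": 0, "ry": 0, "rz": 0},
    {"x": 0, "y": 0, "z": 0, "rx": 0, "ry": 0, "rz": 0}
  ]
}}

```text
time_s: 19.25
ee_pos: [526.4, 72.0, 194.1]
ee_rot: [-180.0, -25.8, 3.8]
force: [15.4, 2.8, -3.4]
gripper_width: 15.9
gripper_force: 35.0
```

```bash
python3 fx.py
```

```text
t 19.25 F trough [12.62  1.78 -9.64] tcp trough [80.49 -0.13 61.31] w 15.9 gf 35.0 [ 0.33 -1.36  0.13]
```

Emit:
{"name": "move_arm", "arguments": {
  "plan": [
    {"x": -0.5, "y": 0, "z": 0, "rx": 0, "ry": 0, "rz": 0},
    {"x": -0.5, "y": 0, "z": 0, "rx": 0, "ry": 0, "rz": 0},
    {"x": 0, "y": 0, "z": 0, "rx": 0, "ry": 0, "rz": 0}
  ]
}}

```text
time_s: 19.55
ee_pos: [526.1, 71.9, 193.9]
ee_rot: [-180.0, -25.9, 3.8]
force: [16.3, 3.4, -3.4]
gripper_width: 15.6
gripper_force: 35.0
```

```bash
python3 fx.py
```

```text
t 19.55 F trough [ 13.56   2.33 -10.02] tcp trough [80.12 -0.16 61.32] w 15.6 gf 35.0 [ 0.38 -1.48  0.07]
```

Emit:
{"name": "move_arm", "arguments": {
  "plan": [
    {"x": -0.5, "y": 0, "z": 0, "rx": 0, "ry": 0, "rz": 0},
    {"x": -0.5, "y": 0, "z": 0, "rx": 0, "ry": 0, "rz": 0},
    {"x": 0, "y": 0, "z": 0, "rx": 0, "ry": 0, "rz": 0}
  ]
}}

```text
time_s: 19.85
ee_pos: [525.8, 71.9, 193.8]
ee_rot: [-180.0, -26.0, 3.8]
force: [18.5, 2.1, -3.2]
gripper_width: 15.8
gripper_force: 35.0
```

```bash
python3 fx.py; for i in 1 2 3; do python3 -c "from h import *; grab_frame('scene')"; python3 fx.py; done
```

```text
t 19.85 F trough [ 15.52   0.84 -10.79] tcp trough [79.81 -0.14 61.33] w 15.8 gf 35.0 [ 0.31 -1.79  0.12]
t 19.90 F trough [ 13.93   1.86 -11.89] tcp trough [79.83 -0.14 61.35] w 15.7 gf 35.0 [ 0.33 -1.75  0.07]
t 19.95 F trough [ 14.47   1.44 -12.59] tcp trough [79.81 -0.12 61.33] w 15.7 gf 35.0 [ 0.33 -1.81  0.07]
t 20.00 F trough [ 14.43   1.13 -11.08] tcp trough [79.8  -0.15 61.34] w 15.7 gf 35.0 [ 0.4  -1.79  0.03]
```

Emit:
{"name": "move_arm", "arguments": {
  "plan": [
    {"x": -0.5, "y": 0, "z": 0, "rx": 0, "ry": 0, "rz": 0},
    {"x": 0, "y": 0, "z": 0, "rx": 0, "ry": 0, "rz": 0},
    {"x": 0, "y": 0, "z": 0, "rx": 0, "ry": 0, "rz": 0}
  ]
}}

```text
time_s: 20.3
ee_pos: [525.7, 71.9, 193.7]
ee_rot: [-180.0, -26.0, 3.8]
force: [19.3, 2.1, -4.6]
gripper_width: 15.7
gripper_force: 35.0
```

```bash
python3 fx.py; for i in 1 2 ; do python3 -c "from h import *; grab_frame('scene')"; python3 fx.py; done
```

```text
t 20.30 F trough [ 15.67   0.81 -12.37] tcp trough [79.64 -0.14 61.33] w 15.7 gf 35.0 [ 0.3  -1.89  0.07]
t 20.35 F trough [ 15.25   1.79 -12.88] tcp trough [79.64 -0.15 61.34] w 15.9 gf 35.0 [ 0.29 -1.91  0.05]
t 20.40 F trough [ 14.89   0.17 -13.75] tcp trough [79.61 -0.15 61.32] w 16.1 gf 35.0 [ 0.38 -1.92  0.09]
```

Emit:
{"name": "move_arm", "arguments": {
  "plan": [
    {"x": -0.4, "y": 0, "z": 0, "rx": 0, "ry": 0, "rz": 0},
    {"x": 0, "y": 0, "z": 0, "rx": 0, "ry": 0, "rz": 0},
    {"x": 0, "y": 0, "z": 0, "rx": 0, "ry": 0, "rz": 0}
  ]
}}

```text
time_s: 20.7
ee_pos: [525.5, 71.9, 193.7]
ee_rot: [-180.0, -26.1, 3.8]
force: [19.8, 2.7, -5.5]
gripper_width: 15.8
gripper_force: 35.0
```

```bash
python3 fx.py
```

```text
t 20.70 F trough [ 15.76   1.35 -13.44] tcp trough [79.49 -0.16 61.34] w 15.8 gf 35.0 [ 0.3  -1.97  0.08]
```

Emit:
{"name": "move_arm", "arguments": {
  "plan": [
    {"x": 1, "y": 0, "z": 0, "rx": 0, "ry": 0, "rz": 0},
    {"x": 1, "y": 0, "z": 0, "rx": 0, "ry": 0, "rz": 0},
    {"x": 1, "y": 0, "z": 0, "rx": 0, "ry": 0, "rz": 0},
    {"x": 1, "y": 0, "z": 0, "rx": 0, "ry": 0, "rz": 0},
    {"x": 1, "y": 0, "z": 0, "rx": 0, "ry": 0, "rz": 0},
    {"x": 0.5, "y": 0, "z": 0, "rx": 0, "ry": 0, "rz": 0},
    {"x": 0, "y": 0, "z": 0, "rx": 0, "ry": 0, "rz": 0},
    {"x": 0, "y": 0, "z": 0, "rx": 0, "ry": 0, "rz": 0}
  ]
}}

```text
time_s: 21.5
ee_pos: [525.6, 71.9, 193.7]
ee_rot: [-180.0, -25.5, 3.8]
force: [5.1, 2.3, 0.0]
gripper_width: 16.0
gripper_force: 35.0
```

```bash
python3 fx.py
```

```text
t 21.50 F trough [ 4.78  1.97 -2.19] tcp trough [79.5  -0.15 61.3 ] w 16.0 gf 35.0 [ 0.43 -1.1   0.25]
```

Emit:
{"name": "move_arm", "arguments": {
  "plan": [
    {"x": 1, "y": 0, "z": 0, "rx": 0, "ry": 0, "rz": 0},
    {"x": 1, "y": 0, "z": 0, "rx": 0, "ry": 0, "rz": 0},
    {"x": 0, "y": 0, "z": 0, "rx": 0, "ry": 0, "rz": 0}
  ]
}}

```text
time_s: 21.8
ee_pos: [525.5, 71.9, 193.6]
ee_rot: [-180.0, -25.2, 3.8]
force: [1.1, 3.2, 4.2]
gripper_width: 15.6
gripper_force: 35.0
```

```bash
python3 fx.py
```

```text
t 21.80 F trough [2.99 3.15 3.29] tcp trough [79.43 -0.19 61.28] w 15.6 gf 35.0 [ 0.63 -0.72  0.31]
```

Emit:
{"name": "move_arm", "arguments": {
  "plan": [
    {"x": 0, "y": 0, "z": 0, "rx": 0, "ry": 0, "rz": 0},
    {"x": 0, "y": 0, "z": 0, "rx": 0, "ry": 0, "rz": 0},
    {"x": 0, "y": 0, "z": 0, "rx": 0, "ry": 0, "rz": 0},
    {"x": 0, "y": 0, "z": 0, "rx": 0, "ry": 0, "rz": 0},
    {"x": 0, "y": 0, "z": 0, "rx": 0, "ry": 0, "rz": 0}
  ],
  "grip": 0.5
}}

```text
time_s: 22.3
ee_pos: [524.5, 71.5, 192.5]
ee_rot: [180.0, -25.0, 3.8]
force: [1.2, 0.2, -0.5]
gripper_width: 45.8
gripper_force: 0.0
```

```bash
python3 fx.py
```

```text
t 22.30 F trough [ 0.9   0.15 -0.96] tcp trough [78.03 -0.51 60.71] w 45.8 gf 0.0 [ 0.05  0.27 -0.03]
```

Emit:
{"name": "move_arm", "arguments": {
  "plan": [
    {"x": 0, "y": 0, "z": -5, "rx": 0, "ry": 0, "rz": 0},
    {"x": 0, "y": 0, "z": -15, "rx": 0, "ry": 0, "rz": 0},
    {"x": 0, "y": 0, "z": -25, "rx": 0, "ry": 0, "rz": 0},
    {"x": 0, "y": 0, "z": -35, "rx": 0, "ry": 0, "rz": 0},
    {"x": 0, "y": 0, "z": -35, "rx": 0, "ry": 0, "rz": 0},
    {"x": 0, "y": 0, "z": -25, "rx": 0, "ry": 0, "rz": 0},
    {"x": 0, "y": 0, "z": -10, "rx": 0, "ry": 0, "rz": 0},
    {"x": 0, "y": 0, "z": 0, "rx": 0, "ry": 0, "rz": 0}
  ],
  "grip": 0.5
}}

```text
time_s: 23.1
ee_pos: [461.5, 67.5, 330.2]
ee_rot: [-180.0, -25.3, 3.8]
force: [0.5, -0.5, 0.2]
gripper_width: 45.5
gripper_force: 0.0
```

```bash
python3 fx.py; python3 -c "
from plan import *
f=grab_frame('scene');cv2.imwrite('pics/s6.png',cv2.resize(f['img'][230:350,180:320,::-1],(700,600),interpolation=cv2.INTER_CUBIC))"
```

```text
t 23.10 F trough [ 0.48 -0.56  0.03] tcp trough [ 79.03  -0.26 212.19] w 45.5 gf 0.0 [0.01 0.29 0.05]
```

View pics/s6.png

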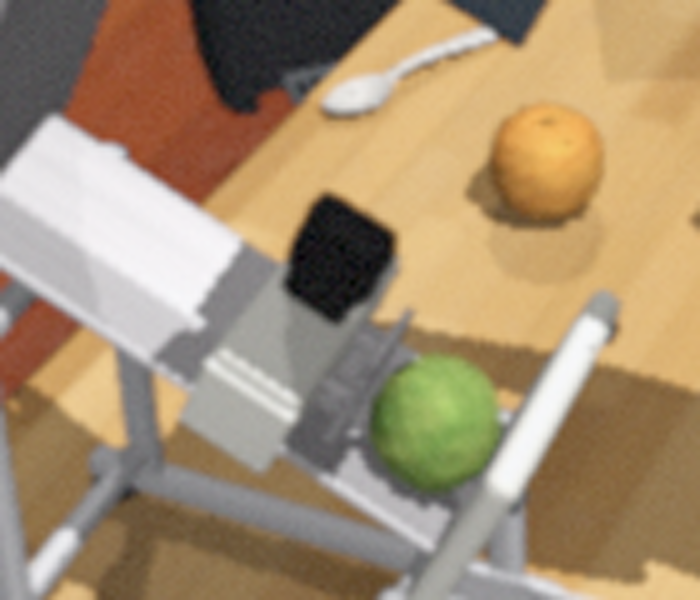

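The picture shows the carriage's plate at about (370,390) against the lime at (437,420), and the lime against the blade frame at (510,430). The gripper is clear, and the mandarin hasn't moved.

```bash
python3 -c "
from workcell import *
print(job_done())"
```

```text
the job is handed in; nothing more can be done
None
```

I handed the job in at about 23 s: the lime is in the trough against the blades, the sprung plate is holding it with about 7 N (my force and travel estimates range from 6 to 8 N), the robot is clear, and I never touched the mandarin or the garlic.

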